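Steady the rocking hop scale

TASK

The square weighing plate of the hop scale rocks at one corner: press down on its corners with a fingertip, one after another, until you feel the one that rocks, then press the sloping shim tab just outside that corner down flat. Leave the other three shims as they are, and pick nothing up: the plate stays in place and the little brass weight stays standing on it. Do not disturb the jar or the cup.

Things in the scene. Friction and masses are not known exactly. Their poses are not given: they have to be found in the camera images.
- base: The hop scale's grey round base, 296 mm across, 12 mm thick, fixed on the table at any yaw; origin at the centre of its underside, on the table top. It carries four feet, one under each plate corner, 54 mm from the centre on the diagonals, and a shim outside each corner. All four corners look alike.
- plate: Loose square steel plate, 124 x 124 x 7 mm, 0.84 kg, level on four feet, top 41 mm above the table. Origin: centre of its underside. Three corners are firm under presses up to 25 N. One, any of them, found only by pressing, is on a weak foot: 3 to 4 N tips the plate about 4 degrees, the pressed corner point sinks about 4 mm to a stop, and springs back when let go.
- corner_1 (a point): Point on the plate's top face to press at its (+x, +y) corner, 45 mm from the plate's centre along each of its sides (24 mm in from the corner on the diagonal). Shim 1 belongs to this corner.
- corner_2 (a point): Point on the plate's top face to press at its (-x, +y) corner, 45 mm from the plate's centre along each of its sides (24 mm in from the corner on the diagonal). Shim 2 belongs to this corner.
- corner_3 (a point): Point on the plate's top face to press at its (-x, -y) corner, 45 mm from the plate's centre along each of its sides (24 mm in from the corner on the diagonal). Shim 3 belongs to this corner.
- corner_4 (a point): Point on the plate's top face to press at its (+x, -y) corner, 45 mm from the plate's centre along each of its sides (24 mm in from the corner on the diagonal). Shim 4 belongs to this corner.
- shim_1 (a joint): Angle of the steel shim at plate corner 1: 0 = tab raised (the start), grows as it is pressed down, 0.33 rad = flat on its dark ledge. Stiff hinge: about 7 N at the tab point moves it, and it stays where left. Only the rocking corner's shim goes flat, propping that corner; a firm corner's shim jams at 0.11 rad and stays there, which spoils the job.
- tab_1 (a point): Point to press on top of shim 1's tab, a steel tongue 28 mm wide, 50 mm long, sticking out on the plate's diagonal beyond corner 1 and sloping up away from the plate. Hinge 92 mm from the base's centre, this point 34 mm further out along the tab: 37 mm above the table when raised, 26 mm when flat, with hardly any sideways shift.
- shim_2 (a joint): Angle of the steel shim at plate corner 2: 0 = tab raised (the start), grows as it is pressed down, 0.33 rad = flat on its dark ledge. Stiff hinge: about 7 N at the tab point moves it, and it stays where left. Only the rocking corner's shim goes flat, propping that corner; a firm corner's shim jams at 0.11 rad and stays there, which spoils the job.
- tab_2 (a point): Point to press on top of shim 2's tab, a steel tongue 28 mm wide, 50 mm long, sticking out on the plate's diagonal beyond corner 2 and sloping up away from the plate. Hinge 92 mm from the base's centre, this point 34 mm further out along the tab: 37 mm above the table when raised, 26 mm when flat, with hardly any sideways shift.
- shim_3 (a joint): Angle of the steel shim at plate corner 3: 0 = tab raised (the start), grows as it is pressed down, 0.33 rad = flat on its dark ledge. Stiff hinge: about 7 N at the tab point moves it, and it stays where left. Only the rocking corner's shim goes flat, propping that corner; a firm corner's shim jams at 0.11 rad and stays there, which spoils the job.
- tab_3 (a point): Point to press on top of shim 3's tab, a steel tongue 28 mm wide, 50 mm long, sticking out on the plate's diagonal beyond corner 3 and sloping up away from the plate. Hinge 92 mm from the base's centre, this point 34 mm further out along the tab: 37 mm above the table when raised, 26 mm when flat, with hardly any sideways shift.
- shim_4 (a joint): Angle of the steel shim at plate corner 4: 0 = tab raised (the start), grows as it is pressed down, 0.33 rad = flat on its dark ledge. Stiff hinge: about 7 N at the tab point moves it, and it stays where left. Only the rocking corner's shim goes flat, propping that corner; a firm corner's shim jams at 0.11 rad and stays there, which spoils the job.
- tab_4 (a point): Point to press on top of shim 4's tab, a steel tongue 28 mm wide, 50 mm long, sticking out on the plate's diagonal beyond corner 4 and sloping up away from the plate. Hinge 92 mm from the base's centre, this point 34 mm further out along the tab: 37 mm above the table when raised, 26 mm when flat, with hardly any sideways shift.
- weight_mid (a point): Middle (22 mm up) of a small brass test weight, 28 mm across and 44 mm high, about 0.2 kg, standing loose near the middle of the weighing plate, where it stays.
- jar_mid (a point): Middle (47 mm up) of a jar of hops, 74 mm across, 94 mm high, standing on the table to the left; leave it alone.
- cup_mid (a point): Middle (42 mm up) of a white cup, 76 mm across, 85 mm high, standing on the table to the right; leave it alone.
There are look-alikes about, which are no part of the job. There is more than one size of the plate; the job needs the largest. What is shaped like the part that bears weight_mid but turquoise is not meant.

How it is judged (in metres and radians):
On the way, in this order (a step that is already met when the one before it is completed fails the run):
1. the plate is rocked by pressing its loose corner, with no shim pressed yet (angle between plate's own z axis and vertical above 0.03 rad and contact force between the fingers and plate above 1 N and value of joint each of shim_1, shim_2, shim_3, shim_4 below 0.04 rad), for 0.05 s.
2. the plate is let go and lies level again, no shim pressed yet (angle between plate's own z axis and vertical below 0.015 rad and value of joint each of shim_1, shim_2, shim_3, shim_4 below 0.04 rad), for 0.1 s.
3. the rocking corner's shim is pressed flat, the other three left raised (((value of joint shim_1 above 0.27 rad and value of joint each of shim_2, shim_3, shim_4 below 0.04 rad) or (value of joint shim_2 above 0.27 rad and value of joint each of shim_1, shim_3, shim_4 below 0.04 rad) or (value of joint shim_3 above 0.27 rad and value of joint each of shim_1, shim_2, shim_4 below 0.04 rad) or (value of joint shim_4 above 0.27 rad and value of joint each of shim_1, shim_2, shim_3 below 0.04 rad))), for 0.2 s.
At the end, for the whole second after the job is handed in: The rocking corner's shim is flat (joint above 0.27 rad) and the other three are still raised (below 0.04 rad); the plate lies level on its feet (within 0.02 rad), within 10 mm of its place, at rest; the brass weight stands upright on it, within 40 mm of the plate's middle (((value of joint shim_1 above 0.27 rad and value of joint each of shim_2, shim_3, shim_4 below 0.04 rad) or (value of joint shim_2 above 0.27 rad and value of joint each of shim_1, shim_3, shim_4 below 0.04 rad) or (value of joint shim_3 above 0.27 rad and value of joint each of shim_1, shim_2, shim_4 below 0.04 rad) or (value of joint shim_4 above 0.27 rad and value of joint each of shim_1, shim_2, shim_3 below 0.04 rad)) and angle between plate's own z axis and vertical below 0.02 rad and horizontal distance between plate and base below 0.01 m and z of plate in the frame of base between 0.031 and 0.037 m and angle between weight_mid's own z axis and vertical below 0.1 rad and z of weight_mid in the frame of plate between 0.025 and 0.033 m and horizontal distance between weight_mid and plate below 0.04 m and linear speed of plate below 0.01 m/s); the robot touches nothing.
It fails at once if a second shim is pressed down too (value of joint each of shim_1, shim_2 above 0.06 rad or value of joint each of shim_1, shim_3 above 0.06 rad or value of joint each of shim_1, shim_4 above 0.06 rad or value of joint each of shim_2, shim_3 above 0.06 rad or value of joint each of shim_2, shim_4 above 0.06 rad or value of joint each of shim_3, shim_4 above 0.06 rad).
It fails at once if the plate is lifted or shoved out of place (z of plate in the frame of base above 0.042 m or horizontal distance between plate and base above 0.015 m).
It fails at once if the brass weight is lifted, knocked over or pushed away (z of weight_mid in the frame of plate above 0.037 m or angle between weight_mid's own z axis and vertical above 0.5 rad or distance of weight_mid from where it was at the start of the episode above 0.035 m).
It fails at once if the jar or the cup is disturbed (distance of any of jar_mid, cup_mid from where it was at the start of the episode above 0.02 m).
It also fails if it takes over 58 s, if anything falls off the work surface, if the arm or the gripper's body presses on something with over 40 N, if the wrist force passes 120 N, or if a joint passes its speed limit or range.

ROBOT

A 6-joint arm with a two-finger parallel gripper is mounted at the origin on the work surface. World frame = base frame: x ahead of the robot, y to its left, z up, the work surface at z = 0. Lengths are in mm, angles in rad, forces in N, time in s.
With the tool pointing down it reaches from about 325 to 775 mm from the base axis. Payload 5.5 kg.
Tool frame: the origin (TCP) lies midway between the tips of the shut fingers; the grasp point (between the pads) lies 19 mm behind it; z points along the fingers, y is the line along which they close (so a half turn about z gives the same grasp; the last joint's range is limited). The gripper opens to 88 mm and grips with 3 to 60 N. Pads are 20 mm wide; open, the fingers measure 115 mm over their backs; the gripper's body (75 mm by 178 mm) begins 61 mm behind the grasp point.
Start: joints at [1.203, 0.091, 1.231, -0, 1.82, -0.057], TCP at [183.497, 571.266, 222.631] pointing down, gripper open.
Joint ranges: [-2.87, 2.87], [-0.86, 2.18], [0.17, 2.46], [-1.51, 4.65], [0.06, 2.69], [-2.65, 2.65]. Speed limits (rad/s): [2.57, 2.57, 3.01, 3.14, 3.14, 3.14].

INTERFACE

Orientations are given as a rotation vector (axis times angle).
In Python, from plant import arm, cams gives the robot as it stands. The module is installed in compiled form; this text tells all that it offers. Calls block until the motion is done:
- arm.goto(position, orientation): joint-space move of the TCP to a pose.
- arm.movel(position, rotation=None, v=150): straight line of the TCP; rotation=None keeps the orientation; v is the mean speed in mm/s.
- arm.set_joints(angles): joint-space move.
- arm.move_gripper(opening): finger opening in mm; the grip force is fixed at half the most; returns when the fingers have stopped.
- arm.sleep(seconds).
- arm.solve_ik(position, orientation): joint angles nearest the present ones, or None.
- arm.get_state(): the state.
- cams.capture(name): name is "scene" or "top"; returns a dict with "image" (400x640x3 uint8, red, green, blue), "depth" (400x640 float32, mm along the optical axis (not along the pixel's ray), 0 where there is no reading), "fx", "fy", "cx", "cy" (pixels), "view" (4x4, takes a point from world to camera coordinates). Camera axes: x right, y up, looking along -z (the intrinsics and any distortion apply to the point x, -y, -z); pixel columns grow to the right and rows downward; lengths in mm; the calibration is good to about 2 mm. A picture is of the moment at which its call begins.
A pose or a line that the arm cannot do raises arm.IKError and nothing moves.
- arm.job_done(): hands the job in; it is judged then, once.
The state is a dict: "time_s": time; "joint_pos": joint angles; "joint_velocities": joint speeds; "effort": joint torques, N m; "tool_pos": TCP position; "tcp_rot": TCP orientation; "ft_force": force on the tool from outside, world axes, zero at the start; "wrist_torque": the same for the moment, N m; "finger_gap": finger opening in mm; "grasp_force": force on a finger pad.
Only numpy, scipy, OpenCV 4.12 (cv2) and the standard library are available. Lean on these libraries where they do the work, as an engineer would, in place of code of your own. Each camera call takes 0.05 s, during which the arm holds its last target. There are 200 camera calls.

## Working session

There is one attempt and no reset: what is moved stays moved. The work goes in short steps, each a Python script; the robot and the scene stay as the last script left them, time stands still between calls to the robot, and variables do not carry over. Pictures are saved under pics/ and viewed, at most 10 in all, crops included, and the job is handed in when it is done.

```bash
mkdir -p pics; python3 - <<'E'
from plant import arm,cams
import cv2,numpy as np,pickle
for n in("top","scene"):
    c=cams.capture(n); pickle.dump(c,open(n+".pkl","wb")); cv2.imwrite(f"pics/{n}0.png",c["image"][:,:,::-1])
    print({k:v for k,v in c.items() if k not in("image","depth")})
s=arm.get_state();print(s["time_s"],s["tcp_rot"],s["ft_force"])
E
```

```text
{'fx': 497.68578839238216, 'fy': 497.68578839238216, 'cx': 319.3817797923838, 'cy': 193.76379582636147, 'view': array([[ 2.86194001e-03, -9.99907017e-01,  1.33329372e-02,
        -7.94443773e+00],
       [ 9.82145227e-01,  5.31858215e-03,  1.88049103e-01,
        -6.62535439e+02],
       [-1.88102530e-01,  1.25566954e-02,  9.82069126e-01,
        -1.38990745e+03],
       [ 0.00000000e+00,  0.00000000e+00,  0.00000000e+00,
         1.00000000e+00]])}
{'fx': 441.1461407457834, 'fy': 441.1461407457834, 'cx': 319.75392371512487, 'cy': 202.6697655589271, 'view': array([[-8.08354142e-01,  5.88622313e-01, -9.34628841e-03,
         5.09559238e+02],
       [-4.30097685e-01, -5.79663127e-01,  6.92103057e-01,
         2.34583032e+02],
       [ 4.01969603e-01,  5.63484190e-01,  7.21738184e-01,
        -1.54274306e+03],
       [ 0.00000000e+00,  0.00000000e+00,  0.00000000e+00,
         1.00000000e+00]])}
0.1 [-4.86164910e-01 -3.10334407e+00  2.68544623e-03] [ 0.37959421 -0.18768731 -0.13252106]
```

View pics/top0.png

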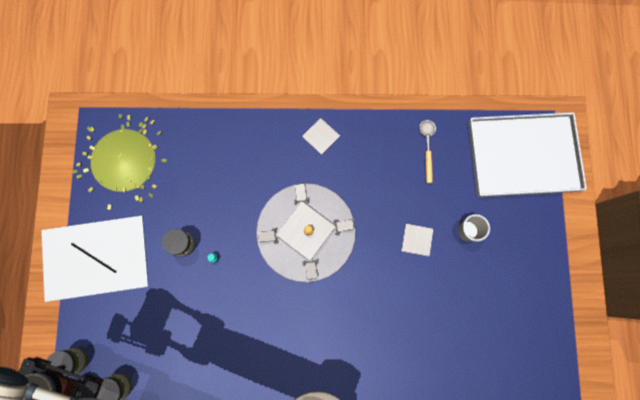

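View pics/scene0.png

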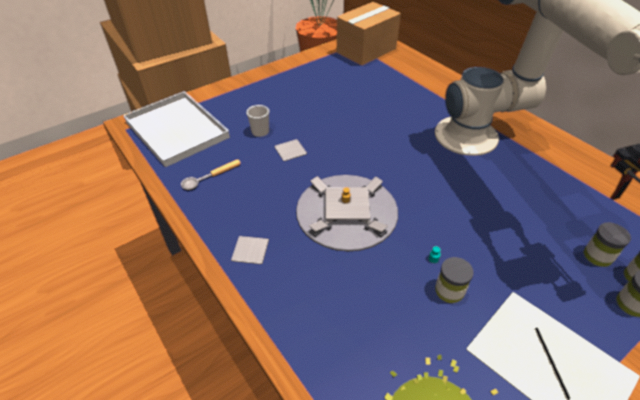

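Candidates, by pixel in the top picture:
- **Plate:** large plate on the grey base at (306,232), which carries the brass weight. The smaller loose plates at (321,136) and (418,240) are decoys.
- **Weight:** brass at (309,230). The turquoise one at (212,257) is a decoy.
- **Leave alone:** jar at (178,242), cup at (474,228).

I choose the plate on the base and will check it in a crop.

```bash
python3 - <<'E'
import cv2,pickle
c=pickle.load(open("top.pkl","rb"));im=c["image"][172:292,246:366,::-1]
cv2.imwrite("pics/crop.png",cv2.resize(im,None,fx=5,fy=5,interpolation=cv2.INTER_CUBIC))
E
```

```text
(no output)
```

View pics/crop.png

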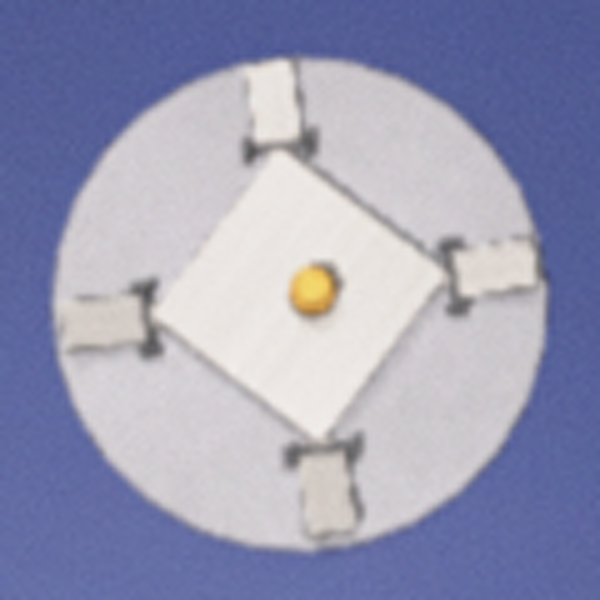

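```bash
cat > h.py <<'E'
from plant import arm,cams
import numpy as np,pickle
from scipy.spatial.transform import Rotation as R
c=pickle.load(open("top.pkl","rb"))
def px2w(u,v,z):
    V=c["view"];d=np.array([(u-c["cx"])/c["fx"],-(v-c["cy"])/c["fy"],-1])
    o=-V[:3,:3].T@V[:3,3];d=V[:3,:3].T@d
    return o+d*(z-o[2])/d[2]
P=np.array([px2w(x/5+245.6,y/5+171.6,41) for x,y in[(283,147),(452,273),(318,440),(152,315)]])[:,:2]
C=P.mean(0)
a=[np.arctan2(*(p-C)[::-1])+i*np.pi/2 for i,p in enumerate(P)]  # picture order is clockwise
A=np.mean(np.unwrap(a)) - np.arange(4)*np.pi/2                   # outward direction of each corner
U=np.c_[np.cos(A),np.sin(A)]
def down(yaw): # tool x axis horizontal at yaw, z down; half turn chosen near the start yaw (~-2.83)
    return (R.from_euler("z",yaw)*R.from_euler("x",np.pi)).as_rotvec()
def fz(n=1): return np.mean([arm.get_state()["ft_force"][2] for _ in range(n)])
E
python3 - <<'E'
from h import *
print(P,C,np.linalg.norm(P-C,axis=1),np.degrees(A),[np.degrees(x) for x in a])
s=arm.get_state();print(R.from_rotvec(s["tcp_rot"]).as_matrix())
for n,(u,v) in dict(w=(309,230)).items(): print(px2w(u,v,80))
# base rim check from crop extremes
l,r=px2w(54/5+245.6,305/5+171.6,12),px2w(547/5+245.6,305/5+171.6,12);t,b=px2w(307/5+245.6,57/5+171.6,12),px2w(307/5+245.6,550/5+171.6,12)
print((l+r)/2,(t+b)/2,l-r,t-b)
for i in range(4):
    for k in(0,1):
        print(i,k,[arm.solve_ik([*(C+U[i]*d),z],down(A[i]+k*np.pi)) is not None and np.round(arm.solve_ik([*(C+U[i]*d),z],down(A[i]+k*np.pi))[5],2) for d,z in((64,38),(126,22))])
E
```

```text
[[644.71782309  45.21289475]
 [570.29976898 -54.44142506]
 [472.87932101  23.38281428]
 [544.88598055 120.61927603]] [558.19572341  33.69339   ] [87.28558141 88.96209049 85.93716594 87.93894995] [   7.74992139  -82.25007861 -172.25007861 -262.25007861] [np.float64(7.583728425261634), np.float64(7.819830297925406), np.float64(6.8908372166542), np.float64(368.70528961377204)]
[[-9.52092001e-01  3.05811037e-01 -6.57192205e-04]
 [ 3.05811716e-01  9.52090618e-01 -1.62772301e-03]
 [ 1.27930873e-04 -1.75071913e-03 -9.99998459e-01]]
[554.21180227  24.23359739  80.        ]
[554.35083805  34.35125313  12.        ] [558.01635645  30.70311764  12.        ] [ -1.27755734 293.51833741   0.        ] [294.7081905    2.22210969   0.        ]
0 0 [np.float64(1.45), np.float64(1.46)]
0 1 [np.float64(-1.69), np.float64(-1.68)]
1 0 [False, False]
1 1 [np.float64(-0.25), np.float64(-0.35)]
2 0 [np.float64(-1.72), np.float64(-1.75)]
2 1 [np.float64(1.42), np.float64(1.4)]
3 0 [np.float64(-0.02), np.float64(0.09)]
3 1 [False, False]
```

The crop confirms it: a plate with four tabs and the brass weight on top. Centre is (558,34), and the diagonals match the given size. Next I probe the corners.

```bash
python3 - <<'E'
from h import *
rot=down(A[3])
arm.move_gripper(0)
order=[3,0,1,2]
arm.goto([*(C+U[3]*64),120],rot)
for i in order:
    xy=C+U[i]*64
    arm.movel([*xy,60],rot); arm.movel([*xy,46],rot,v=60); arm.sleep(.15)
    f0=fz(); z=46.; zc=None; log=[]
    while z>33:
        z-=.75; arm.movel([*xy,z],rot,v=15)
        arm.sleep(.03); f=fz()-f0; zt=arm.get_state()["tool_pos"][2]; log.append((round(zt,1),round(f,1)))
        if zc is None and f>1.2: zc=zt
        if f>9 or (zc and zc-zt>3.6): break
    loose=zc is not None and zc-zt>2.5
    if loose: arm.sleep(.2); log.append(("hold",fz()-f0))
    arm.movel([*xy,60],rot,v=60)
    print(i,"LOOSE" if loose else "firm",log,arm.get_state()["time_s"])
    if loose: break
E
```

```text
3 firm [(np.float64(45.3), np.float64(0.0)), (np.float64(44.4), np.float64(-0.3)), (np.float64(43.7), np.float64(-0.4)), (np.float64(42.9), np.float64(-0.7)), (np.float64(42.2), np.float64(-0.2)), (np.float64(41.5), np.float64(0.1)), (np.float64(41.3), np.float64(4.1)), (np.float64(41.3), np.float64(8.2)), (np.float64(41.3), np.float64(12.0))] 7.75
0 firm [(np.float64(45.4), np.float64(0.2)), (np.float64(44.4), np.float64(0.3)), (np.float64(43.7), np.float64(0.3)), (np.float64(43.0), np.float64(0.6)), (np.float64(42.2), np.float64(0.6)), (np.float64(41.5), np.float64(1.3)), (np.float64(41.4), np.float64(4.2)), (np.float64(41.3), np.float64(8.8)), (np.float64(41.3), np.float64(11.3))] 12.0833
1 LOOSE [(np.float64(45.4), np.float64(0.3)), (np.float64(44.5), np.float64(-0.5)), (np.float64(43.7), np.float64(0.2)), (np.float64(42.9), np.float64(-0.3)), (np.float64(42.2), np.float64(0.2)), (np.float64(41.5), np.float64(0.1)), (np.float64(41.2), np.float64(2.7)), (np.float64(40.2), np.float64(4.6)), (np.float64(39.4), np.float64(4.4)), (np.float64(38.6), np.float64(4.4)), (np.float64(37.9), np.float64(5.1)), (np.float64(37.5), np.float64(6.9)), ('hold', np.float64(6.91115919418445))] 17.5
```

Corner index 1 (the -y side, right in the picture) rocks: it sank 3.7 mm at about 4.5 N. I'll press its tab.

```bash
python3 - <<'E'
from h import *
rot=down(A[3]); xy=C+U[1]*126
arm.movel([*xy,60],rot); arm.movel([*xy,46],rot,v=60); arm.sleep(.15)
f0=fz(); z=46.; log=[]
while z>20:
    z-=1; arm.movel([*xy,z],rot,v=20); arm.sleep(.03)
    f=fz()-f0; zt=arm.get_state()["tool_pos"][2]; log.append((float(round(zt,1)),float(round(f,1))))
    if f>22: break
arm.sleep(.3)
arm.movel([*xy,60],rot,v=60); arm.movel([*xy,180],rot); arm.goto([*(C+[-150,180]),250],rot); arm.sleep(.3)
print(log,arm.get_state()["time_s"])
c=cams.capture("top")
import cv2
ims=[c["image"][172:292,246:366,::-1]]
s=cams.capture("scene"); ims.append(s["image"][165:255,287:407,::-1])
cv2.imwrite("pics/after.png",np.hstack([cv2.resize(i,(400,400*i.shape[0]//i.shape[1]),interpolation=cv2.INTER_CUBIC)[:300] if k else cv2.resize(i,(300,300)) for k,i in enumerate(ims)]))
E
```

```text
[(45.1, -0.3), (43.9, 0.1), (42.9, 0.6), (42.1, 0.2), (41.5, 4.6), (40.5, 4.5), (39.4, 5.8), (38.5, 5.7), (37.3, 5.1), (36.3, 4.9), (35.2, 4.0), (34.1, 4.5), (33.1, 4.4), (32.0, 4.5), (31.0, 4.3), (30.0, 5.4), (28.9, 4.5), (28.0, 3.8), (27.0, 4.5), (26.2, 5.2), (26.0, 9.6), (25.9, 12.8), (25.8, 17.4), (25.7, 20.5), (25.6, 25.4)] 29.3667
```

View pics/after.png

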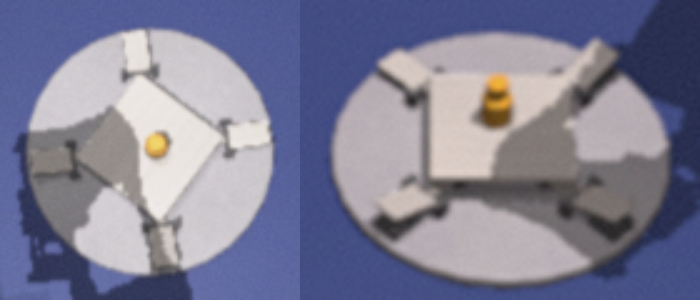

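The picture shows the weight upright at (156,145) and the plate in place. The tab at (247,136) went down to its 26 mm stop, and the other three are still raised.

```bash
python3 -c "
from plant import arm
print(arm.job_done())"
```

```text
the job is handed in; nothing more can be done
None
```

The corner on the robot's right (-y) side was the one that rocked; I pressed its shim flat and handed the job in, with the other three shims still raised and the plate and brass weight in place; no verdict came back.

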